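Find the tally counter with the tired key

TASK

Check the three tally counters that we count portions with: press the key of each one gently until it clicks, without forcing it past the click, and feel how hard it is to press. One has a tired spring and clicks at less than half the push of the others: once all three are checked, set that one down gently, upright, in the repair tray, and leave the two sound ones and everything else standing where they are.

Things in the scene. Friction and masses are not known exactly. Their poses are not given: they have to be found in the camera images.
- counter_1 (a point): Centre of the counter that stands at the start on the right-hand (-y) one of three fixed rubber mats (84 mm across, 3 mm thick): 28 mm above the bench, 25 mm above the counter's underside. z up. The three look alike: a loose round metal tally counter of 0.35 kg, case 56 mm across and 44 mm high on a foot 62 mm across, 6 mm high. This point stays with the mat.
- counter_2 (a point): Centre of the counter that stands at the start on the middle one of three fixed rubber mats (84 mm across, 3 mm thick): 28 mm above the bench, 25 mm above the counter's underside. z up. The three look alike: a loose round metal tally counter of 0.35 kg, case 56 mm across and 44 mm high on a foot 62 mm across, 6 mm high. This point stays with the mat.
- counter_3 (a point): Centre of the counter that stands at the start on the left-hand (+y) one of three fixed rubber mats (84 mm across, 3 mm thick): 28 mm above the bench, 25 mm above the counter's underside. z up. The three look alike: a loose round metal tally counter of 0.35 kg, case 56 mm across and 44 mm high on a foot 62 mm across, 6 mm high. This point stays with the mat.
- mat_1: Right-hand mat, under a counter. On each counter: a round steel key, 22 mm across, 9 mm from the axis towards -x (within 0.15 rad), its top 60 mm above the counter's underside (63 mm above the bench); a window with number wheels on its +x side; a zeroing knob on the case's +x side, standing out 12 mm, 24 mm up. The -y and +y sides of the case are free to grip.
- mat_2: Middle mat. A key goes down 10.5 mm: light for the first 3 mm, then stiff until it gives way (the click) at 3.5 to 5 mm; after that it runs on with at least a fifth less push to a rubber buffer at 7.5 mm (5 N/mm more), and it springs back when let go. A sound key gives way at about 10 N (9 to 13), a tired one at about 4 N (3.5 to 5.5).
- mat_3: Left-hand mat. The click turns the units wheel (the rightmost one seen from the robot) on, and it stays: 0.1 rad at 4.1 mm of key travel, 0.4 rad at 7 mm. The mats' origins are the centres of their undersides.
- tray: The repair tray: an open stainless steel pan 200 (x) x 170 (y) x 35 mm outside, walls and floor 4 mm thick, fixed to the bench. Its origin is the centre of its underside, z up.
- cheese: Block of cheese, 85 x 120 x 55 mm, 0.6 kg, to be left alone. Origin at the centre of its underside.
- cracker_box: Cardboard box of crackers lying flat, 90 x 140 x 45 mm, 0.25 kg, to be left alone. Origin at the centre of its underside.
- chutney: Glass jar, 64 mm across, 85 mm high, 0.3 kg, to be left alone. Origin at the centre of its underside.

How it is judged (in metres and radians):
On the way:
1. the keys of all three counters have been pressed until they clicked (each units wheel past 0.1 rad) while the counters still stand on the mats (value of joint each of sound_tally_p_wheel, tired_tally_wheel, sound_tally_q_wheel above 0.1 rad and height (world z) of each of sound_tally_p_mid, tired_tally_mid, sound_tally_q_mid below 0.04 m and horizontal distance between each of sound_tally_p_mid, tired_tally_mid, sound_tally_q_mid and tray above 0.12 m), for 0.1 s.
At the end, for the whole second after the job is handed in: all three keys have been clicked; the counter with the tired key stands upright (within 0.12 rad) on the floor of the repair tray; the two sound counters stand upright within 30 mm of where they were (value of joint each of sound_tally_p_wheel, tired_tally_wheel, sound_tally_q_wheel above 0.1 rad and x of tired_tally_mid in the frame of tray between -0.09 and 0.09 m and y of tired_tally_mid in the frame of tray between -0.075 and 0.075 m and z of tired_tally_mid in the frame of tray below 0.034 m and angle between tired_tally_mid's own z axis and vertical below 0.12 rad and distance of each of sound_tally_p_mid, sound_tally_q_mid from where it was at the start of the episode below 0.03 m and angle between each of sound_tally_p_mid, sound_tally_q_mid's own z axis and vertical below 0.1 rad); the robot touches nothing.
It fails at once if a key is pushed with more than 20 N (contact force between any of sound_tally_p_key, tired_tally_key, sound_tally_q_key and the fingers above 20 N or contact force between any of sound_tally_p_key, tired_tally_key, sound_tally_q_key and the arm above 20 N).
It fails at once if the tired counter is dropped or thrown into the tray (faster than 0.4 m/s within 45 mm of the tray's floor) (horizontal distance between tired_tally_mid and tray below 0.09 m and height (world z) of tired_tally_mid below 0.074 m and linear speed of tired_tally above 0.4 m/s).
It fails at once if a sound counter is lifted, knocked over or carried off (distance of any of sound_tally_p_mid, sound_tally_q_mid from where it was at the start of the episode above 0.06 m or angle between any of sound_tally_p_mid, sound_tally_q_mid's own z axis and vertical above 0.4 rad).
It fails at once if the cheese, the cracker box or the jar is disturbed (moved by more than 15 mm) (distance of any of cheese, cracker_box, chutney from where it was at the start of the episode above 0.015 m).
It also fails if it takes over 58 s, if anything falls off the work surface, if the arm or the gripper's body presses on something with over 40 N, if the wrist force passes 120 N, or if a joint passes its speed limit or range.

ROBOT

A 6-joint arm with a two-finger parallel gripper is mounted at the origin on the work surface. World frame = base frame: x ahead of the robot, y to its left, z up, the work surface at z = 0. Lengths are in mm, angles in rad, forces in N, time in s.
With the tool pointing down it reaches from about 350 to 775 mm from the base axis. Payload 7.3 kg.
Tool frame: the origin (TCP) lies at the very end of the fingers, on their centre line; the grasp point (between the pads) lies 19 mm behind it (bot.grip_point_offset is the distance from the TCP to the grasp point, in mm); z points along the fingers, y is the line along which they close (so a half turn about z gives the same grasp; the last joint's range is limited). The gripper opens to 92 mm and grips with 3 to 60 N. Pads are 19 mm wide; open, the fingers measure 130 mm over their backs; the gripper's body (75 mm by 190 mm) begins 47 mm behind the grasp point.
Start: joints at [1.149, 0.342, 1.524, -0, 1.275, -0.146], TCP at [142.951, 505.183, 226.741] pointing down, gripper open.
Joint ranges: [-2.53, 2.53], [-0.77, 2.02], [0.04, 2.7], [-1, 4.14], [0.28, 2.66], [-3.11, 3.11]. Speed limits (rad/s): [2.57, 2.57, 3.14, 3.14, 3.14, 3.14].

INTERFACE

Orientations are given as [roll, pitch, yaw] about the fixed x, y, z axes, in that order (R = Rz(yaw) Ry(pitch) Rx(roll)).
In Python, from plant import bot gives the robot as it stands. The module is installed in compiled form; this text tells all that it offers.
- The arm moves only by the shell command python3 -m jog 'ROWS' [OPENING]. ROWS is JSON, a list of rows, each a list of 6 numbers: the shift along the tool's x, y, z in mm, then the turn, a rotation vector about the tool's x, y, z in rad. In form: [[dx, dy, dz, rx, ry, rz], ...]. A call has 1 to 12 rows; each row shifts and turns the commanded pose from where the row before left it, along the tool's axes as they then stand; what a row does not reach is not made up. A row lasts 1/10 s, in which the tool goes at most 50 mm and 8.59 degrees, less where a joint would pass 70% of its speed; a pose out of reach is approached as far as the arm can. A call with a gripper value outside its range is refused whole. OPENING is the opening in per cent of the stroke, from 0 (shut) to 100 (fully open), set as the call begins (- or left out, the last holds). The fingers move at their own pace and stop on an object; the grip force is fixed at half the most. Time passes only in rows, so rows that do not move let the fingers close. It gives the time, the measured TCP pose, the force, the opening and the grip force at its end, in the units of the state.
- bot.get_obs(): the state, without advancing time (a new reading comes with each control period).
- bot.capture(name): name is "side" or "top" or "wrist"; returns the picture (400x640x3 uint8, red, green, blue); there is no depth.
- bot.camera_model(name): a dict with "fx", "fy", "cx", "cy" (pixels), "position" and "orientation" of the camera in the world; the wrist camera has in their place "T_tool_cam" (4x4, takes a point from camera to tool coordinates, whose origin is the TCP and whose axes are the flange's). Camera axes: x right, y down, z forward; pixel columns grow to the right and rows downward; lengths in mm; the calibration is good to about 2 mm. A picture is of the moment at which its call begins: read the wrist's pose just before it. camera_model takes no time and is no camera call.
- bot.close_job(): hands the job in; it is judged then, once.
Trained networks look in the newest picture that a camera, given by its name, has taken for a name from the list of things; names that differ only in an ending like _2 or _b are one class to them, and where a whole thing is asked for, a point or a joint stands for the part that bears it (a point fixed in the world has none). Each returns a list of dicts, best first, with "p" (0 to 1); they miss things now and then, are a little off and sometimes report something else, mostly with a low value. They report only what shows in the picture. A call takes as long as a camera call.
- bot.outline_of(target, camera): "mask" (400x640 bool, what is visible of it) and "pixel" ([column, row] in pixels, amid what is visible of it).
The state is a dict: "time": time; "joint_positions": joint angles; "dq": joint speeds; "tau": joint torques, N m; "tool_pos": TCP position; "tcp_rot": TCP orientation; "contact_force": force on the tool from outside, world axes, zero at the start; "moment": the same for the moment, N m; "grip_width": finger opening in mm; "finger_force": force on a finger pad.
Only numpy, scipy, OpenCV 4.12 (cv2) and the standard library are available. Lean on these libraries where they do the work, as an engineer would, in place of code of your own. Each camera call takes 0.05 s, during which the arm holds its last target. There are 200 camera calls.

## Working session

There is one attempt and no reset: what is moved stays moved. The work goes in short steps, Python scripts to look and compute and a shell command to move; the robot and the scene stay as the last step left them, time stands still between calls to the robot, and variables do not carry over. Pictures are saved under pics/ and viewed, at most 10 in all, crops included, and the job is handed in when it is done.

```bash
mkdir -p pics
cat > h.py <<'E'
import numpy as np, cv2
from scipy.spatial.transform import Rotation as R
from plant import bot
def cam(n):
    c=bot.camera_model(n)
    if 'T_tool_cam' in c:
        o=bot.get_obs(); T=np.eye(4); T[:3,:3]=R.from_euler('xyz',o['tcp_rot']).as_matrix(); T[:3,3]=o['tool_pos']
        T=T@np.array(c['T_tool_cam']); return c,T[:3,:3],T[:3,3]
    o=np.array(c['orientation'],float)
    M=o if o.shape==(3,3) else (R.from_euler('xyz',o).as_matrix() if o.size==3 else R.from_quat(o).as_matrix())
    return c,M,np.array(c['position'])
def back(px,z,C):
    c,M,p=C; d=M@np.array([(px[0]-c['cx'])/c['fx'],(px[1]-c['cy'])/c['fy'],1]); return p+d*(z-p[2])/d[2]
def proj(P,C):
    c,M,p=C; q=M.T@(np.array(P)-p); return np.array([c['fx']*q[0]/q[2]+c['cx'],c['fy']*q[1]/q[2]+c['cy']])
E
python3 - <<'E'
from h import *
o=bot.get_obs(); print(o)
for n in('top','side'):
    C=cam(n); print(bot.camera_model(n)); im=bot.capture(n); cv2.imwrite(f'pics/{n}0.png',im[:,:,::-1])
    for t,z in(('counter_1',28),('mat_1',3),('tray',20),('cheese',40),('cracker_box',40),('chutney',60)):
        for d in bot.outline_of(t,n)[:4]:
            v,u=np.nonzero(d['mask']); print(n,t,round(d['p'],2),np.round(d['pixel']),u.min(),u.max(),v.min(),v.max(),np.round(back(d['pixel'],z,C)))
E
```

```text
{'time': 0.0, 'joint_positions': array([ 1.14906191e+00,  3.42738545e-01,  1.52502387e+00,  9.43125027e-06,
        1.27540246e+00, -1.45990296e-01]), 'dq': array([-2.66501264e-05, -1.64599196e-04,  4.98804874e-04,  1.62185610e-03,
       -3.63131953e-04, -8.18254869e-04]), 'tau': array([ 2.41688707e-03, -4.31233513e+01, -2.44228506e+01,  7.21831759e-02,
        5.55352808e-02, -1.23330374e-04]), 'tool_pos': array([142.73871412, 504.79575173, 226.03436483]), 'tcp_rot': array([-3.14003847e+00, -2.37636621e-04,  2.86584560e+00]), 'contact_force': array([-0.23225583,  0.56540487, -0.0452838 ]), 'moment': array([-0.00542661,  0.00616023,  0.01483941]), 'finger_force': 0.0, 'grip_width': 91.80117259283988}
{'fx': 463.31334185893, 'fy': 463.31334185893, 'cx': 326.23496583102593, 'cy': 196.50668707528118, 'position': array([454.80864099,  38.44273444, 932.53316417]), 'orientation': array([-2.99798453e+00,  2.53780474e-03, -1.57966960e+00])}
top counter_1 0.75 [318. 278.] 291 331 242 282 [428.  58.  28.]
top counter_1 0.72 [381. 267.] 363 405 234 275 [447. -64.  28.]
top mat_1 0.89 [452. 247
[... 834 characters left out ...]
nter_1 0.63 [382. 159.] 366 399 149 164 [ 504. -175.   28.]
side mat_1 0.97 [390. 251.] 369 412 235 258 [456.  94.   3.]
side mat_1 0.74 [382. 162.] 366 398 150 163 [ 504. -201.    3.]
side mat_1 0.59 [390. 203.] 372 409 187 207 [470. -45.   3.]
side tray 0.84 [342. 335.] 273 422 273 393 [509. 298.  20.]
side cheese 0.79 [265. 211.] 235 290 179 238 [704.  74.  40.]
side cracker_box 0.62 [307. 135.] 281 331 112 158 [ 697. -225.   40.]
side cracker_box 0.34 [387. 160.] 366 399 150 164 [ 490. -156.   40.]
side cracker_box 0.23 [398. 203.] 372 410 188 207 [454.  -5.  40.]
side chutney 0.77 [229. 288.] 209 253 258 321 [688. 280.  60.]
side chutney 0.38 [392. 252.] 369 412 234 258 [453. 154.  60.]
```

View pics/top0.png

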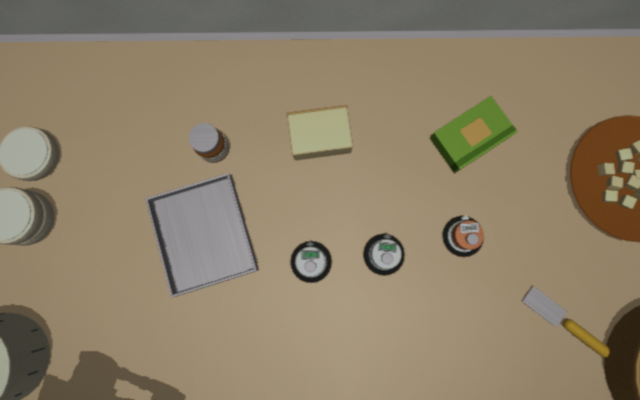

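View pics/side0.png

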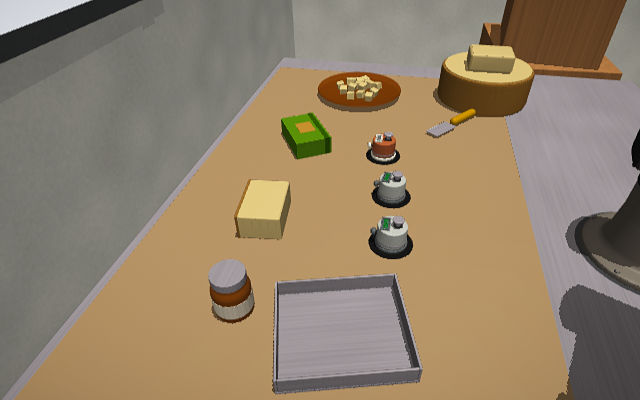

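The top view shows three counters on black mats at about (311,262), (384,254) and (464,236), the last one red. Their keys are at about (311,267), (387,258) and (472,239). The tray is at about (202,235). The side view shows the same layout, with all counters upright.

Run:
```python
from h import *
C=cam('top');S=cam('side')
for n,m,k in((1,(462.5,236),(472.5,239)),(2,(384,254.5),(387,258)),(3,(310.5,262),(311,267))):
    b=back(m,2,C);kk=back(k,63,C);print(n,b.round(1),kk.round(1),'side mat px',proj(b,S).round(),'side key',proj(kk,S).round())
im=cv2.imread('pics/top0.png')[170:310,140:500]
t=cv2.imread('pics/side0.png')[120:260,340:440]
cv2.imwrite('pics/a.png',np.hstack([cv2.resize(im[30:,140:],(660,330),interpolation=2)]))
# tray outline corners
for d in ('top',):
    bot.capture(d); m=bot.outline_of('tray',d)[0]['mask'].astype(np.uint8)
    r=cv2.minAreaRect(cv2.findContours(m,0,2)[0][0]); print(r); print(back(r[0],30,C).round())
    print([back(p,35,C).round() for p in cv2.boxPoints(r)])
c=bot.camera_model('wrist');print(c)
```

```text
1 [ 506.9 -232.6    2. ] [ 497.7 -233.3   63. ] side mat px [382. 155.] side key [388. 133.]
2 [471.6 -74.5   2. ] [464.  -72.5  63. ] side mat px [391. 195.] side key [397. 173.]
3 [458.1  72.1   2. ] [448.7  69.   63. ] side mat px [390. 243.] side key [399. 218.]
((384.0000305175781, 254.50001525878906), (41.95866012573242, 41.71612548828125), 14.03624439239502)
[471. -71.  30.]
[array([443., -21.,  35.]), array([520., -42.,  35.]), array([ 500., -120.,   35.]), array([423., -98.,  35.])]
{'fx': 298.8970415585332, 'fy': 298.8970415585332, 'cx': 319.1593819070754, 'cy': 200.1487518334364, 'T_tool_cam': array([[-5.06772377e-04, -9.55252539e-01, -2.95791026e-01,
         8.12313527e+01],
       [ 9.99998717e-01, -3.46603785e-05, -1.60134105e-03,
        -3.54011220e-01],
       [ 1.51943288e-03, -2.95791458e-01,  9.55251331e-01,
        -1.58342640e+02],
       [ 0.00000000e+00,  0.00000000e+00,  0.00000000e+00,
         1.00000000e+00]])}
```

```bash
python3 -m jog '[[0,0,0,0,0,-0.138],[0,0,0,0,0,-0.138]]' 0
```

```text
time: 1.0
tool_pos: [143.0, 505.2, 226.7]
tcp_rot: [3.141, 0.0, -3.136]
contact_force: [-0.1, -0.4, -0.7]
grip_width: 80.3
finger_force: 0.0
```

View pics/a.png

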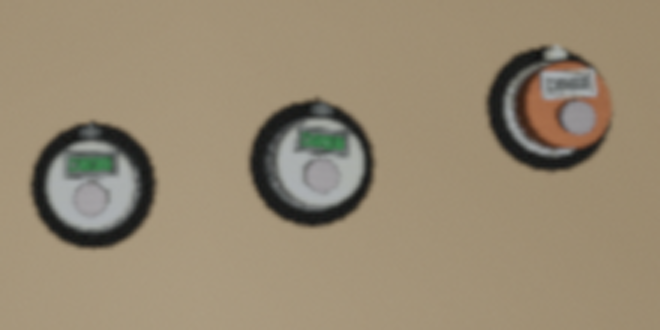

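The crop refines the key centres to (310.3,266.3), (387,258.7) and (472.3,239). I'm now moving over counter 3.

```bash
python3 -m jog '[[-28,-40,0,0,0,0],[-28,-40,0,0,0,0],[-28,-40,0,0,0,0],[-28,-40,0,0,0,0],[-28,-40,0,0,0,0],[-28,-40,0,0,0,0],[-28,-40,0,0,0,0],[-28,-40,0,0,0,0],[-28,-40,0,0,0,0],[-28,-40,0,0,0,0],[-25,-35,40,0,0,0],[0,0,40,0,0,0]]' 0
python3 - <<'E'
from h import *
o=bot.get_obs();print(o['tool_pos'],o['tcp_rot'])
C=cam('wrist');im=bot.capture('wrist');cv2.imwrite('pics/w3.png',im[:,:,::-1])
for x,y in((448.7,69),(464,-72.5),(497.7,-233)):print(proj((x,y,63),C).round())
E
```

```text
time: 2.2
tool_pos: [448.3, 72.0, 153.1]
tcp_rot: [-3.141, 0.007, 3.137]
contact_force: [0.4, 0.5, -0.7]
grip_width: 0.5
finger_force: 0.0
[448.31772319  71.97757772 153.05554323] [-3.14074683  0.00679859  3.13725308]
[316. 205.]
[158. 222.]
[ -9. 256.]
```

View pics/w3.png

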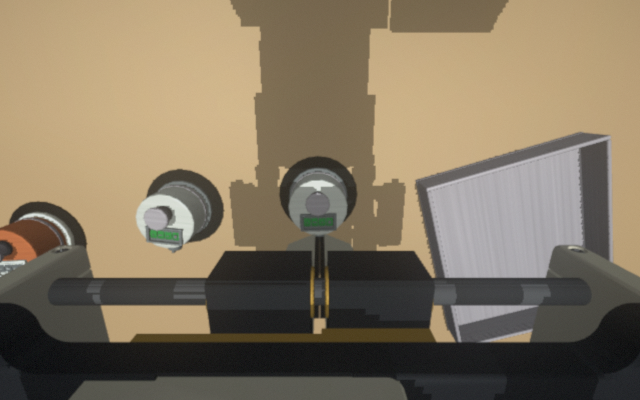

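The wrist view shows the counter-3 key at (318,203), against a prediction of (316,205). The calibration agrees. I'll come down and press in small steps.

```bash
f(){ grep -E 'time|tool_pos|contact' | tr '\n' ' '; echo; }
python3 -m jog '[[1,0,30,0,0,0],[1,0,30,0,0,0],[1,0,16,0,0,0],[0,0,0,0,0,0],[0,0,0,0,0,0]]' 0 | f
python3 -m jog '[[0,0,3,0,0,0],[0,0,2,0,0,0],[0,0,0,0,0,0]]' | f
python3 -m jog '[[0,0,1,0,0,0],[0,0,0,0,0,0]]' | f
python3 -m jog '[[0,0,1,0,0,0],[0,0,0,0,0,0]]' | f
python3 -m jog '[[0,0,0.5,0,0,0],[0,0,0,0,0,0]]' | f
```

```text
time: 2.75 tool_pos: [441.7, 75.8, 77.6] contact_force: [0.5, -1.0, -0.1] 
time: 3.05 tool_pos: [441.5, 75.5, 72.1] contact_force: [-0.4, 0.8, 0.4] 
time: 3.25 tool_pos: [441.4, 75.4, 70.8] contact_force: [0.1, -0.4, -0.5] 
time: 3.45 tool_pos: [441.3, 75.5, 69.6] contact_force: [0.6, -0.2, -0.5] 
time: 3.65 tool_pos: [441.3, 75.5, 69.1] contact_force: [0.3, 0.5, 1.4]
```

```bash
f(){ grep -E 'time|tool_pos|contact' | tr '\n' ' '; echo; }
python3 -m jog '[[-3,-5,2,0,0,0],[0,0,3,0,0,0],[0,0,0,0,0,0]]' | f
python3 -m jog '[[0,0,2,0,0,0],[0,0,0,0,0,0]]' | f
python3 -m jog '[[0,0,1,0,0,0],[0,0,0,0,0,0]]' | f
python3 -m jog '[[0,0,1,0,0,0],[0,0,0,0,0,0]]' | f
python3 -m jog '[[0,0,0.5,0,0,0],[0,0,0,0,0,0]]' | f
python3 -m jog '[[0,0,0.5,0,0,0],[0,0,0,0,0,0]]' | f
python3 -m jog '[[0,0,0.5,0,0,0],[0,0,0,0,0,0]]' | f
```

```text
time: 3.95 tool_pos: [444.1, 70.3, 63.7] contact_force: [-0.0, 0.6, -0.6] 
time: 4.15 tool_pos: [444.2, 70.4, 62.0] contact_force: [1.1, -0.9, 0.5] 
time: 4.35 tool_pos: [444.3, 70.5, 61.1] contact_force: [0.2, -0.3, 1.2] 
time: 4.55 tool_pos: [444.3, 70.5, 60.1] contact_force: [-0.4, -0.8, 1.5] 
time: 4.75 tool_pos: [444.4, 70.5, 59.8] contact_force: [-0.6, -0.8, 3.1] 
time: 4.95 tool_pos: [444.4, 70.5, 59.5] contact_force: [-1.7, -0.3, 6.9] 
time: 5.15 tool_pos: [444.4, 70.5, 59.2] contact_force: [-2.6, 0.3, 8.1]
```

```bash
f(){ grep -E 'time|tool_pos|contact' | tr '\n' ' '; echo; }
python3 -m jog '[[0,0,0.5,0,0,0],[0,0,0,0,0,0]]' | f
python3 -m jog '[[0,0,0.5,0,0,0],[0,0,0,0,0,0]]' | f
python3 -m jog '[[0,0,0.5,0,0,0],[0,0,0,0,0,0]]' | f
python3 -m jog '[[0,0,0.5,0,0,0],[0,0,0,0,0,0]]' | f
```

```text
time: 5.35 tool_pos: [444.4, 70.5, 58.8] contact_force: [-3.4, -0.3, 10.3] 
time: 5.55 tool_pos: [444.4, 70.5, 58.1] contact_force: [-2.1, -0.4, 8.3] 
time: 5.75 tool_pos: [444.4, 70.5, 57.6] contact_force: [-1.6, -1.1, 7.0] 
time: 5.95 tool_pos: [444.4, 70.5, 57.1] contact_force: [-0.8, 0.3, 7.0]
```

Counter 3 clicked at about 10 N with 4.2 mm of travel, so it is sound. Next is counter 2.

```bash
python3 -m jog '[[0,0,-3,0,0,0],[0,0,-10,0,0,0],[0,0,-25,0,0,0],[0,0,-25,0,0,0],[-3,-29,-20,0,0,0],[-3,-29,0,0,0,0],[-3,-29,0,0,0,0],[-3,-29,0,0,0,0],[-2,-27,0,0,0,0],[0,0,0,0,0,0],[0,0,0,0,0,0]]' | grep -E 'time|pos|rot'
python3 - <<'E'
from h import *
o=bot.get_obs();print(o['tool_pos'],o['tcp_rot'])
C=cam('wrist');im=bot.capture('wrist');cv2.imwrite('pics/w2.png',im[:,:,::-1])
for x,y in((448.7,69),(462,-72.5),(497.7,-233)):print(proj((x,y,63),C).round())
E
```

```text
time: 7.05
tool_pos: [458.2, -72.7, 139.8]
tcp_rot: [3.141, -0.0, 3.14]
[458.18926952 -72.71544665 139.78205907] [ 3.14112504e+00 -1.46372181e-04  3.14020445e+00]
[492. 199.]
[320. 214.]
[136. 253.]
```

View pics/w2.png

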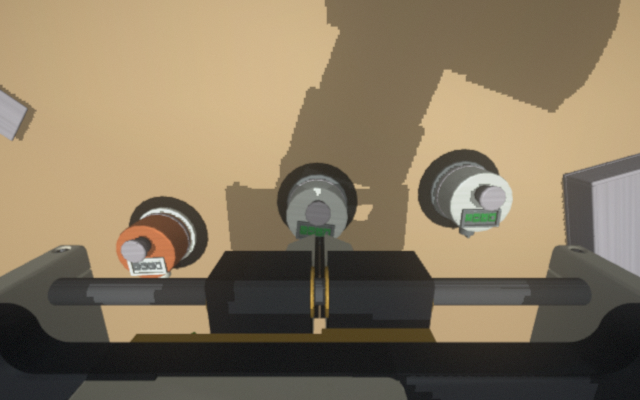

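The counter-2 key is at (318,213) and the counter-1 key at (133,251), both within 2-3 px of prediction.

```bash
f(){ grep -E 'time|tool_pos|contact' | tr '\n' ' '; echo; }
python3 -m jog '[[0,-1,20,0,0,0],[0,0,20,0,0,0],[0,0,20,0,0,0],[0,0,10,0,0,0],[0,0,5,0,0,0],[0,0,0,0,0,0],[0,0,0,0,0,0]]' | f
python3 -m jog '[[0,0,2,0,0,0],[0,0,0,0,0,0]]' | f
python3 -m jog '[[0,0,1,0,0,0],[0,0,0,0,0,0]]' | f
python3 -m jog '[[0,0,1,0,0,0],[0,0,0,0,0,0]]' | f
python3 -m jog '[[0,0,0.5,0,0,0],[0,0,0,0,0,0]]' | f
python3 -m jog '[[0,0,0.5,0,0,0],[0,0,0,0,0,0]]' | f
python3 -m jog '[[0,0,0.5,0,0,0],[0,0,0,0,0,0]]' | f
```

```text
time: 7.8 tool_pos: [458.9, -73.5, 65.3] contact_force: [-0.0, 0.6, 1.1] 
time: 8.0 tool_pos: [458.8, -73.6, 63.1] contact_force: [0.5, -0.4, 0.0] 
time: 8.2 tool_pos: [458.6, -73.7, 61.8] contact_force: [0.2, 0.6, 1.5] 
time: 8.4 tool_pos: [458.4, -73.6, 60.6] contact_force: [0.5, -0.1, 0.9] 
time: 8.6 tool_pos: [458.4, -73.6, 60.2] contact_force: [1.3, -1.2, 0.6] 
time: 8.8 tool_pos: [458.4, -73.6, 59.8] contact_force: [-0.4, -1.3, 3.6] 
time: 9.0 tool_pos: [458.4, -73.6, 59.5] contact_force: [-0.5, -0.0, 7.0]
```

```bash
f(){ grep -E 'time|tool_pos|contact' | tr '\n' ' '; echo; }
python3 -m jog '[[0,0,0.5,0,0,0],[0,0,0,0,0,0]]' | f
python3 -m jog '[[0,0,0.5,0,0,0],[0,0,0,0,0,0]]' | f
python3 -m jog '[[0,0,0.5,0,0,0],[0,0,0,0,0,0]]' | f
python3 -m jog '[[0,0,0.5,0,0,0],[0,0,0,0,0,0]]' | f
python3 -m jog '[[0,0,0.5,0,0,0],[0,0,0,0,0,0]]' | f
```

```text
time: 9.2 tool_pos: [458.5, -73.6, 59.2] contact_force: [-2.5, -0.3, 9.2] 
time: 9.4 tool_pos: [458.4, -73.6, 58.9] contact_force: [-2.3, 0.3, 11.6] 
time: 9.6 tool_pos: [458.4, -73.6, 58.1] contact_force: [-0.9, 0.0, 8.1] 
time: 9.8 tool_pos: [458.5, -73.6, 57.6] contact_force: [-0.8, 0.9, 8.0] 
time: 10.0 tool_pos: [458.4, -73.6, 57.1] contact_force: [-1.7, -1.0, 7.3]
```

Counter 2 is sound too, at 11.6 N. Counter 1 is next.

```bash
f(){ grep -E 'time|tool_pos|contact' | tr '\n' ' '; echo; }
python3 -m jog '[[0,0,-3,0,0,0],[0,0,-10,0,0,0],[0,0,-25,0,0,0],[-5,-23,-12,0,0,0],[-5,-23,0,0,0,0],[-5,-23,0,0,0,0],[-5,-23,0,0,0,0],[-5,-23,0,0,0,0],[-5,-23,0,0,0,0],[-5,-23,0,0,0,0],[0,0,0,0,0,0],[0,0,0,0,0,0]]' | grep -E 'time|pos|rot'
python3 - <<'E'
from h import *
o=bot.get_obs();print(o['tool_pos'],o['tcp_rot'])
C=cam('wrist');im=bot.capture('wrist');cv2.imwrite('pics/w1.png',im[130:290,200:440,::-1])
print(proj((496,-235,63),C).round()-[200,130])
E
```

```text
time: 11.2
tool_pos: [492.9, -234.3, 106.5]
tcp_rot: [3.141, -0.001, 3.141]
[ 492.92001373 -234.34213724  106.48019939] [ 3.14062227e+00 -8.58839970e-04  3.14081368e+00]
[119.  99.]
```

View pics/w1.png

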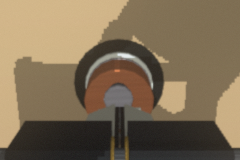

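The crop shows the key centre at about (118,97), matching the prediction of (119,99).

```bash
f(){ grep -E 'time|tool_pos|contact' | tr '\n' ' '; echo; }
python3 -m jog '[[0,0,20,0,0,0],[0,0,14,0,0,0],[0,0,7,0,0,0],[0,0,0,0,0,0],[0,0,0,0,0,0]]' | f
python3 -m jog '[[0,0,2,0,0,0],[0,0,0,0,0,0]]' | f
python3 -m jog '[[0,0,1,0,0,0],[0,0,0,0,0,0]]' | f
python3 -m jog '[[0,0,1,0,0,0],[0,0,0,0,0,0]]' | f
python3 -m jog '[[0,0,0.5,0,0,0],[0,0,0,0,0,0]]' | f
python3 -m jog '[[0,0,0.5,0,0,0],[0,0,0,0,0,0]]' | f
python3 -m jog '[[0,0,0.5,0,0,0],[0,0,0,0,0,0]]' | f
```

```text
time: 11.75 tool_pos: [493.6, -234.2, 66.2] contact_force: [0.0, -0.1, 0.8] 
time: 11.95 tool_pos: [493.6, -234.6, 64.1] contact_force: [-0.0, -0.2, 0.3] 
time: 12.15 tool_pos: [493.5, -234.6, 62.8] contact_force: [-1.0, 0.2, 0.4] 
time: 12.35 tool_pos: [493.4, -234.6, 61.6] contact_force: [0.4, 0.0, 0.9] 
time: 12.55 tool_pos: [493.4, -234.5, 61.1] contact_force: [0.0, 1.4, -0.3] 
time: 12.75 tool_pos: [493.3, -234.5, 60.6] contact_force: [-0.7, -0.2, 0.2] 
time: 12.95 tool_pos: [493.4, -234.5, 60.1] contact_force: [-0.7, -0.4, 0.5]
```

```bash
f(){ grep -E 'time|tool_pos|contact' | tr '\n' ' '; echo; }
python3 -m jog '[[0,0,0.5,0,0,0],[0,0,0,0,0,0]]' | f
python3 -m jog '[[0,0,0.5,0,0,0],[0,0,0,0,0,0]]' | f
python3 -m jog '[[0,0,0.5,0,0,0],[0,0,0,0,0,0]]' | f
python3 -m jog '[[0,0,0.5,0,0,0],[0,0,0,0,0,0]]' | f
python3 -m jog '[[0,0,0.5,0,0,0],[0,0,0,0,0,0]]' | f
python3 -m jog '[[0,0,0.5,0,0,0],[0,0,0,0,0,0]]' | f
```

```text
time: 13.15 tool_pos: [493.4, -234.5, 59.8] contact_force: [-0.7, 0.9, 3.1] 
time: 13.35 tool_pos: [493.4, -234.6, 59.4] contact_force: [-1.5, 1.4, 4.9] 
time: 13.55 tool_pos: [493.4, -234.5, 58.7] contact_force: [-1.4, -0.9, 3.3] 
time: 13.75 tool_pos: [493.4, -234.6, 58.1] contact_force: [-0.6, 0.4, 3.5] 
time: 13.95 tool_pos: [493.4, -234.5, 57.6] contact_force: [-0.7, -0.6, 3.3] 
time: 14.15 tool_pos: [493.4, -234.5, 57.1] contact_force: [-0.0, -0.2, 3.3]
```

Counter 1 clicked at 4.9 N, so it is the tired one. I'll rise, open and come down around it, centred at about (505.5,-234).

```bash
f(){ grep -E 'time|tool_pos|contact|grip' | tr '\n' ' '; echo; }
python3 -m jog '[[0,0,-3,0,0,0],[0,0,-10,0,0,0],[0,0,-20,0,0,0],[-6,0,-5,0,0,0],[-6,0,0,0,0,0],[0,0,0,0,0,0],[0,0,0,0,0,0]]' 100| f
python3 - <<'E'
from h import *
C=cam('top');bot.capture('top')
for d in bot.outline_of('tray','top')[:3]:
    r=cv2.minAreaRect(cv2.findContours(d['mask'].astype(np.uint8),0,2)[0][0]); print(d['p'],r,back(r[0],25,C).round())
print([back(p,35,C).round() for p in((148,200),(232,175),(257,270),(173,297))])
o=bot.get_obs();print(o['tool_pos'],o['grip_width'])
E
```

```text
time: 14.85 tool_pos: [505.1, -234.1, 94.2] contact_force: [-0.5, 0.6, -0.1] grip_width: 52.1 
0.75 ((200.56430053710938, 234.59207153320312), (103.2306137084961, 92.3642349243164), 73.49563598632812) [513. 286.  25.]
[array([581., 388.,  35.]), array([629., 225.,  35.]), array([444., 173.,  35.]), array([394., 332.,  35.])]
[ 504.94254877 -234.1891096    94.32869388] 59.752301092987906
```

```bash
f(){ grep -E 'time|tool_pos|contact|grip' | tr '\n' ' '; echo; }
python3 -m jog '[[0,0,0,0,0,0],[0,0,0,0,0,0],[0,0,0,0,0,0],[0,0,0,0,0,0],[0,0,0,0,0,0],[0,0,0,0,0,0]]' 100| f
python3 -m jog '[[0,0,15,0,0,0],[0,0,15,0,0,0],[0,0,15,0,0,0],[0,0,0,0,0,0]]' 100| f
python3 - <<'E'
from h import *
C=cam('wrist');im=bot.capture('wrist');cv2.imwrite('pics/w4.png',im[130:330,150:490,::-1])
E
```

```text
time: 15.55 tool_pos: [505.4, -234.5, 95.2] contact_force: [0.4, 0.5, 0.5] grip_width: 91.6 
time: 15.95 tool_pos: [504.2, -233.8, 48.4] contact_force: [0.3, 0.9, 0.3] grip_width: 91.7
```

View pics/w4.png

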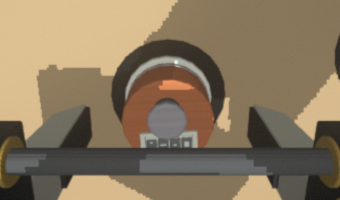

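The counter is centred between the open fingers: its centre is at about column 168, and the fingers' midline is at 170. I'll descend, then close.

```bash
f(){ grep -E 'time|tool_pos|contact|grip|finger' | tr '\n' ' '; echo; }
python3 -m jog '[[0,0,14,0,0,0],[0,0,12,0,0,0],[0,0,8,0,0,0],[0,0,2,0,0,0],[0,0,0,0,0,0],[0,0,0,0,0,0]]' 100| f
python3 -m jog '[[0,0,0,0,0,0],[0,0,0,0,0,0],[0,0,0,0,0,0],[0,0,0,0,0,0],[0,0,0,0,0,0],[0,0,0,0,0,0],[0,0,0,0,0,0],[0,0,0,0,0,0]]' 0 | f
```

```text
time: 16.6 tool_pos: [505.7, -234.7, 14.6] contact_force: [0.2, 0.0, -0.7] grip_width: 92.1 finger_force: 0.0 
time: 17.4 tool_pos: [505.4, -234.6, 14.2] contact_force: [0.9, -0.5, 0.9] grip_width: 55.4 finger_force: 30.0
```

```bash
f(){ grep -E 'time|tool_pos|contact|grip|finger|rot' | tr '\n' ' '; echo; }
python3 -m jog '[[0,0,-5,0,0,0],[0,0,-15,0,0,0],[0,0,-20,0,0,0],[0,0,-20,0,0,0],[0,0,-20,0,0,0],[0,0,-20,0,0,0],[0,0,-15,0,0,0],[0,10,-5,0,0,0],[0,20,0,0,0,0],[0,30,0,0,0,0],[0,30,0,0,0,0],[0,30,0,0,0,0]]' | f
python3 -m jog '[[0,30,0,0,0,0],[0,30,0,0,0,0],[0,30,0,0,0,0],[0,30,0,0,0,0],[0,30,0,0,0,0],[0,30,0,0,0,0],[0,30,0,0,0,0],[0,30,0,0,0,0],[0,30,0,0,0,0],[0,30,0,0,0,0],[0,30,0,0,0,0],[0,30,0,0,0,0]]' | f
python3 -m jog '[[0,15,0,0,0,0],[0,10,0,0,0,0],[0,5,0,0,0,0],[-2,0,0,0,0,0],[0,0,0,0,0,0],[0,0,0,0,0,0]]' | f
```

```text
time: 18.6 tool_pos: [504.4, -112.5, 133.3] tcp_rot: [3.141, -0.002, 3.142] contact_force: [1.7, -0.0, -2.9] grip_width: 55.5 finger_force: 30.0 
time: 19.8 tool_pos: [503.8, 247.0, 133.2] tcp_rot: [-3.141, -0.002, -3.141] contact_force: [-0.5, 0.7, -2.9] grip_width: 55.6 finger_force: 30.0 
time: 20.4 tool_pos: [507.5, 274.6, 134.2] tcp_rot: [-3.141, -0.0, 3.141] contact_force: [0.6, 0.3, -3.0] grip_width: 55.4 finger_force: 30.0
```

```bash
f(){ grep -E 'time|tool_pos|contact|grip|finger|rot' | tr '\n' ' '; echo; }
python3 -m jog '[[-4,5,10,0,0,0],[0,0,15,0,0,0],[0,0,15,0,0,0],[0,0,15,0,0,0],[0,0,15,0,0,0],[0,0,12,0,0,0],[0,0,10,0,0,0],[0,0,8,0,0,0],[0,0,6,0,0,0],[0,0,4,0,0,0],[0,0,0,0,0,0],[0,0,0,0,0,0]]' | f
python3 -m jog '[[0,0,2,0,0,0],[0,0,2,0,0,0],[0,0,0,0,0,0]]' | f
python3 -m jog '[[0,0,1,0,0,0],[0,0,0,0,0,0]]' | f
python3 -m jog '[[0,0,1,0,0,0],[0,0,0,0,0,0]]' | f
```

```text
time: 21.6 tool_pos: [511.5, 280.6, 24.5] tcp_rot: [3.141, 0.001, -3.141] contact_force: [0.7, -0.7, -3.8] grip_width: 55.3 finger_force: 30.0 
time: 21.9 tool_pos: [511.2, 280.4, 20.1] tcp_rot: [3.142, -0.0, -3.141] contact_force: [-0.6, 0.1, -2.8] grip_width: 55.7 finger_force: 30.0 
time: 22.1 tool_pos: [511.2, 280.5, 19.1] tcp_rot: [3.142, -0.0, -3.141] contact_force: [-0.4, 1.2, -3.7] grip_width: 55.7 finger_force: 30.0 
time: 22.3 tool_pos: [511.2, 280.5, 18.1] tcp_rot: [3.142, -0.0, -3.141] contact_force: [0.5, 0.3, -2.9] grip_width: 55.5 finger_force: 30.0
```

```bash
f(){ grep -E 'time|tool_pos|contact|grip|finger|rot' | tr '\n' ' '; echo; }
python3 -m jog '[[0,0,1,0,0,0],[0,0,0,0,0,0]]' | f
python3 -m jog '[[0,0,1,0,0,0],[0,0,0,0,0,0]]' | f
python3 -m jog '[[0,0,0.7,0,0,0],[0,0,0,0,0,0]]' | f
```

```text
time: 22.5 tool_pos: [511.2, 280.4, 17.0] tcp_rot: [-3.142, -0.0, -3.141] contact_force: [-0.4, -0.5, -3.1] grip_width: 55.5 finger_force: 30.0 
time: 22.7 tool_pos: [511.2, 280.4, 16.1] tcp_rot: [-3.142, -0.0, -3.141] contact_force: [-0.5, -1.0, -2.7] grip_width: 55.5 finger_force: 30.0 
time: 22.9 tool_pos: [511.2, 280.5, 15.4] tcp_rot: [3.142, -0.0, -3.141] contact_force: [-0.4, 0.6, -2.7] grip_width: 55.7 finger_force: 30.0
```

```bash
f(){ grep -E 'time|tool_pos|contact|grip|finger|rot' | tr '\n' ' '; echo; }
python3 -m jog '[[0,0,0.5,0,0,0],[0,0,0,0,0,0]]' | f
python3 -m jog '[[0,0,0.4,0,0,0],[0,0,0,0,0,0]]' | f
```

```text
time: 23.1 tool_pos: [511.3, 280.5, 15.2] tcp_rot: [3.141, 0.0, -3.141] contact_force: [-1.5, -0.5, -0.6] grip_width: 55.4 finger_force: 30.0 
time: 23.3 tool_pos: [511.3, 280.5, 15.2] tcp_rot: [3.141, 0.0, -3.141] contact_force: [-3.2, -0.7, 5.0] grip_width: 55.7 finger_force: 30.0
```

The counter is down at the expected height. I'll release and retreat.

```bash
f(){ grep -E 'time|tool_pos|contact|grip|finger|rot' | tr '\n' ' '; echo; }
python3 -m jog '[[0,0,0,0,0,0],[0,0,0,0,0,0],[0,0,0,0,0,0],[0,0,0,0,0,0],[0,0,0,0,0,0],[0,0,0,0,0,0]]' 88 | f
python3 -m jog '[[0,0,-10,0,0,0],[0,0,-20,0,0,0],[0,0,-25,0,0,0],[0,0,-25,0,0,0],[0,0,-25,0,0,0],[0,0,-25,0,0,0],[0,0,-25,0,0,0],[15,0,-10,0,0,0],[20,0,0,0,0,0],[20,0,0,0,0,0],[20,0,0,0,0,0],[0,0,0,0,0,0]]' | f
python3 - <<'E'
from h import *
cv2.imwrite('pics/end.png',bot.capture('side')[:,:,::-1])
E
```

```text
time: 23.9 tool_pos: [511.3, 280.5, 14.5] tcp_rot: [3.142, -0.0, -3.141] contact_force: [-1.0, 0.5, 0.1] grip_width: 80.7 finger_force: 0.0 
time: 25.1 tool_pos: [434.3, 280.5, 180.5] tcp_rot: [3.141, -0.0, -3.14] contact_force: [-0.2, 0.5, 0.4] grip_width: 81.0 finger_force: 0.0
```

View pics/end.png

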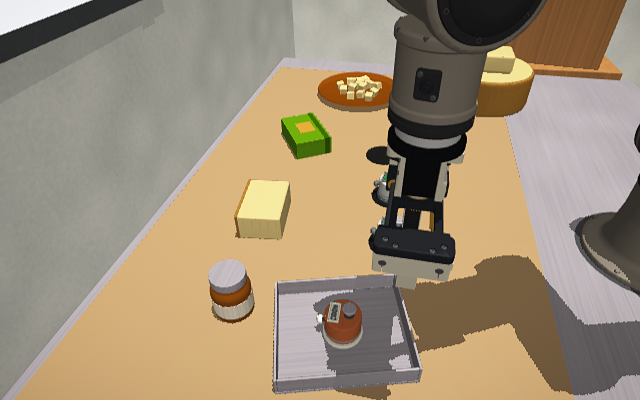

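The red counter stands upright mid-tray at about (343,322), and the gripper is clear above. The cheese, cracker box and jar have not moved, and mat 1 is empty at about (380,155).

```bash
python3 -c "
from plant import bot
print(bot.close_job())"
```

```text
the job is handed in; nothing more can be done
None
```

I pressed all three counters to the click: counter 3 gave way at about 10 N, counter 2 at about 12 N and counter 1 at about 5 N, so I set counter 1 (the red one, on the right-hand mat) upright in the repair tray, left everything else where it stood and handed the job in.

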